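# Clip a chromatography column into its V-block holder

## Task

Stand the thickest of the three steel columns on the holder's plate in front of the V-block, then slide it in between the two sprung rollers and press it gently home, so that it stands upright on the plate, held by the rollers against both faces of the V, and let go. Feel your way in: the V-block may be clamped anywhere along its slot, and neither face may be pressed with more than 12 N. Leave everything else where it stands.

Things in the scene. Friction and masses are not known exactly. Their poses are not given: they have to be found in the camera images.
- column: The thickest column: upright steel cylinder 36 mm in diameter, 122 mm high, topped by a narrower fitting (18 mm in diameter up to 136 mm, then 12 mm up to 150 mm). About 0.34 kg. Origin at the centre of its underside, z up its axis; round, so yaw means nothing. Gripped 105 mm above its underside, the fingers pass over the V-block.
- holder: Aluminium holder fixed to the bench: plate 220 (x) by 120 (y) by 10 mm with a V-block clamped on it. Origin: centre of the plate's underside; x points along the push, from the plate's open front into the V; z up. The V-block is 88 mm wide, its top 80 mm above the bench, and cannot be shifted by the robot.
- holder_front (a point): Point on the top of the plate (10 mm above the bench), on the centre line y = 0, 80 mm before the holder's origin: the middle of the bare front of the plate (x from -110 to -50 mm), where the column can be stood before it is pushed in.
- holder_mid (a point): Point on the plate's top above the holder's origin: the middle of the V-block's range. Its two upright steel faces form a 90 degree V, open to -x, symmetrical about y = 0. The axis of a seated column is at y = 0 and at an x that IS NOT MEASURED: anywhere from 25 mm before to 25 mm beyond this point; find it by feel or sight. Over 12 N on either face is too much.
- holder_mouth (a point): Point on the plate 30 mm before holder_mid. Two 12 mm upright rollers (tops 52 mm above the bench) flank the V's mouth, sprung towards each other, damped (push at 20 mm/s or less). The column meets them 24 mm before its seat; passing takes a push of 9 to 15 N at its peak; then it drops to about zero as they pull the column into the V (about 4 N), and rises again at the faces. Press home with 3 to 7 N there; let go sooner, it may not bear on both.
- slim_column: Steel column 22 mm in diameter, 150 mm high; leave it. Origin at the centre of its underside.
- short_column: Steel column 28 mm in diameter, 110 mm high; leave it. Origin at the centre of its underside.
- solvent_bottle: Amber bottle, 64 mm in diameter, 150 mm high; leave it. Origin under its centre.
- beaker: Glass beaker, 68 mm in diameter, 85 mm high; leave it. Origin under its centre.
- wrench: Small steel spanner, 150 mm long, lying along its x; leave it. Origin under its centre.
- vial_rack: White vial rack, 100 x 70 mm, 40 mm high with its vials; leave it. Origin under its centre.
- jar: White jar, 56 mm in diameter, 60 mm high; leave it. Origin under its centre.
- tip_box: Grey box, 75 x 110 mm, 45 mm high; leave it. Origin under its centre.

How it is judged:
By the outcome, as a careful person would: the job done as asked, in the order asked, and still so for the second after the job is handed in, with the robot touching nothing.
It also fails if it takes over 72 s, if anything falls off the work surface, if the arm or the gripper's body presses on something with over 40 N, if the wrist force passes 120 N, or if a joint passes its speed limit or range.

## Robot

A 6-joint arm with a two-finger parallel gripper is mounted at the origin on the work surface. World frame = base frame: x ahead of the robot, y to its left, z up, the work surface at z = 0. Lengths are in m, angles in degrees, forces in N, time in s.
With the tool pointing down it reaches from about 0.4 to 0.825 m from the base axis. Payload 7 kg.
Tool frame: the origin (TCP) lies midway between the tips of the shut fingers; the grasp point (between the pads) lies r.tcp_to_grasp behind it (r.tcp_to_grasp is the distance from the TCP to the grasp point, in m); x points along the fingers, y is the direction in which the jaws open and shut, and the axes are right-handed (so a half turn about x gives the same grasp; the last joint's range is limited). The gripper opens to 88 mm and grips with 3 to 60 N. Pads are 19 mm wide; open, the fingers measure 130 mm over their backs; the gripper's body (78 mm by 193 mm) begins 47 mm behind the grasp point.
Start: joints at [92.768, 20.546, 0.682, 0, -70.136, -16.507], TCP at [0.16, 0.656, 0.191] pointing down, gripper open.
Joint ranges: [-176.03, 176.03], [-82.01, 121.73], [-58.28, 71.71], [-173.87, 95.51], [-174.79, -0.11], [-173.66, 173.66]. Speed limits (degrees/s): [136.94, 136.94, 172.46, 180, 180, 180].

## Interface

Orientations are given as [roll, pitch, yaw] about the fixed x, y, z axes, in that order (R = Rz(yaw) Ry(pitch) Rx(roll)).
In Python, from plant import r gives the robot as it stands.
- The arm moves only by the tool carry_out, never from a script. Its argument "moves" is a list of rows, each a list of 7 numbers: the shift along the world's x, y, z in mm, then the turn, a rotation vector about the world's x, y, z in rad, then the opening in per cent of the stroke, from 0 (shut) to 100 (fully open). In form: [[x, y, z, wx, wy, wz, claw], ...]. A call has 1 to 5 rows; each row is the pose to reach, as a shift and turn from the pose commanded when the call began; what a row does not reach only later rows make up. A row lasts 1/10 s, in which the tool goes at most 50 mm and 8.59 degrees, less where a joint would pass 70% of its speed; a pose out of reach is approached as far as the arm can. A call with a gripper value outside its range is refused whole. The fingers move at their own pace and stop on an object; "squeeze" is the grip in N (left out, the last holds). Time passes only in rows, so rows that repeat a pose let the fingers close. It gives the time, the measured TCP pose, the force and the opening at its end, in the units of the state.
- r.get_state(): the state, without advancing time (a new reading comes with each control period).
- r.capture(name): name is "side" or "top" or "wrist"; returns the picture (384x512x3 uint8, blue, green, red); there is no depth.
- r.camera_params(name): a dict with "K" (3x3 intrinsics, pixels), "rvec" (rotation vector, rad) and "tvec" (3), from world to camera coordinates, as OpenCV has them. Camera axes: x right, y down, z forward; pixel columns grow to the right and rows downward; lengths in m; the calibration is good to about 2 mm. The wrist camera is an equidistant fisheye: a pixel r from the principal point sees the ray r / f radians off the axis. A picture is of the moment at which its call begins: read the wrist's pose just before it. camera_params takes no time and is no camera call; for the wrist camera it gives the pose at the moment of the call.
- r.close_job(): hands the job in, once; it reports no verdict.
The state is a dict: "time_s": time; "joints": joint angles; "qd": joint speeds; "joint_torque": joint torques, N m; "tcp_pos": TCP position; "eef_rot": TCP orientation; "contact_force": force on the tool from outside, world axes, zero at the start; "moment": the same for the moment, N m; "gripper_width": finger opening in m.
Only numpy, scipy, OpenCV 4.12 (cv2) and the standard library are available. Lean on these libraries where they do the work, as an engineer would, in place of code of your own. Each camera call takes 0.05 s, during which the arm holds its last target. There are 200 camera calls.

## Working session

There is one attempt and no reset: what is moved stays moved. The work goes in short steps, Python scripts to look and compute and a tool call to move; the robot and the scene stay as the last step left them, time stands still between calls to the robot, and variables do not carry over. Pictures are saved under pics/ and viewed, about 8 in all and at most 12, crops included, and the job is handed in when it is done.

Besides the shell and the picture viewer there is one more tool, called after ">>>" as a command line: name --pt "numbers of a row" for each row, then --argument value for the rest. carry_out: Moves the arm, as the interface text tells. Its arguments: {"type":"object","properties":{"moves":{"type":"array"},"squeeze":{"type":"number"}},"required":["moves"]}

```bash
mkdir -p pics
python3 - <<'E'
from plant import r
import cv2,numpy as np
print(r.get_state(), r.tcp_to_grasp)
for n in ("side","top"):
    cv2.imwrite(f"pics/{n}0.png",r.capture(n))
    p=r.camera_params(n);R=cv2.Rodrigues(np.array(p["rvec"]))[0];print(n,p,-R.T@np.array(p["tvec"]).ravel())
E
```

```text
{'time_s': 0.0, 'joints': array([ 9.27672593e+01,  2.05889280e+01,  6.31281623e-01, -2.06989676e-02,
       -7.01357943e+01, -1.65068363e+01]), 'qd': array([ 0.04410036, -0.0221478 , -0.01866217,  0.01083464,  0.16016687,
        0.02159088]), 'joint_torque': array([ 4.15470122e-04, -5.82717884e+01,  2.93056834e+01,  6.99736968e+00,
        6.95154449e-03, -1.45626946e-04]), 'tcp_pos': array([0.16021775, 0.65511824, 0.18983029]), 'eef_rot': array([ 94.74510229,  89.90455412, -99.00152392]), 'contact_force': array([ 0.86189988, -0.17105513, -0.22127536]), 'moment': array([-0.00665038,  0.02029084, -0.01421399]), 'gripper_width': 0.08760422461006918} 0.0188
side {'K': array([[479.276656  ,   0.        , 262.01001097],
       [  0.        , 479.276656  , 197.50331105],
       [  0.        ,   0.        ,   1.        ]]), 'rvec': array([ 0.42307816, -2.84814339,  0.9928754 ]), 'tvec': array([0.50211322, 0.15532465, 1.2348866 ])} [0.29383104 0.7641256  1.06346778]
top {'K': array([[390.69257841,   0.        , 257.26250373],
       [  0.        , 390.69257841, 192.85088947],
       [  0.        ,   0.        ,   1.        ]]), 'rvec': array([ 2.15350572, -2.20939432,  0.15225469]), 'tvec': array([-0.03388288,  0.55728735,  1.08344337])} [ 0.4378929  -0.01045259  1.13741255]
```

View pics/top0.png

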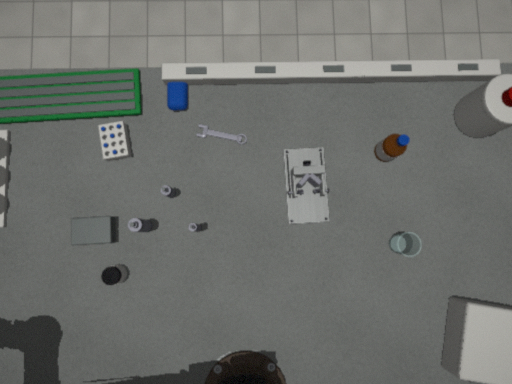

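View pics/side0.png

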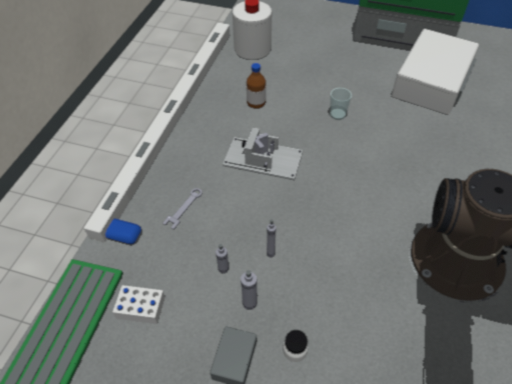

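The top view shows the holder near (306,186) with its V at (308,183), and three columns near (135,225), (168,190) and (194,227). The side view shows the same columns at (249,290), (222,258) and (271,238). I'll enlarge both.

Run:
```python
import cv2,numpy as np
t=cv2.imread("pics/top0.png");s=cv2.imread("pics/side0.png")
a=cv2.resize(t[140:235,275:340],None,fx=6,fy=6,interpolation=3)   # 390x570
b=cv2.resize(t[180:240,110:210],None,fx=4,fy=4,interpolation=3)   #400x240
c=cv2.resize(s[210:310,205:285],None,fx=3.3,fy=3.3,interpolation=3) 
im=np.zeros((590,800,3),np.uint8)
im[:570,:390]=a; im[:240,395:795]=b; im[250:250+c.shape[0],395:395+c.shape[1]]=c
cv2.imwrite("pics/crop1.png",im)
cv2.imwrite("pics/crop2.png",cv2.resize(s[120:185,215:310],None,fx=8,fy=8,interpolation=3))
```

```text
(no output)
```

View pics/crop1.png

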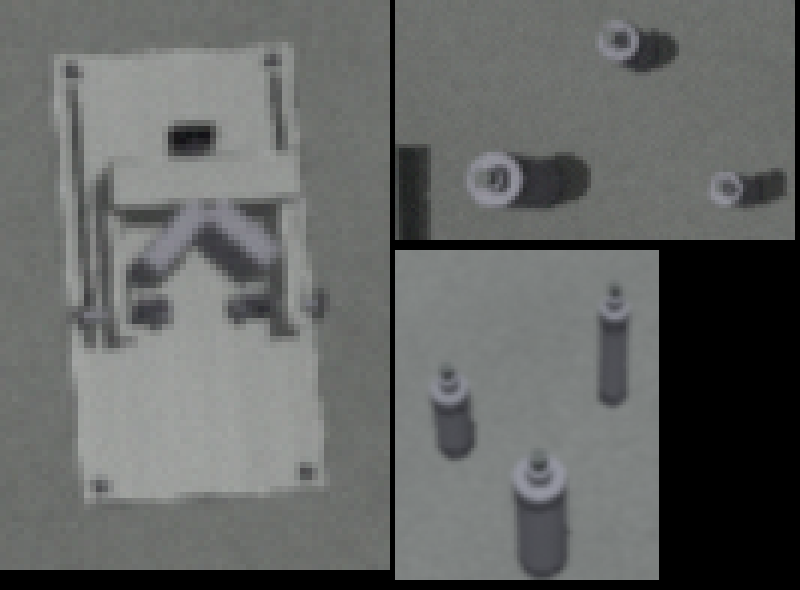

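View pics/crop2.png

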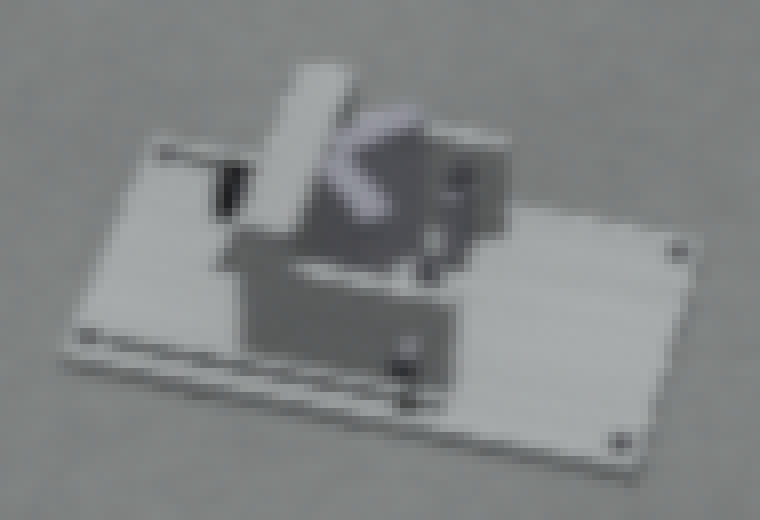

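```bash
cat > h.py <<'E'
from plant import r
import cv2,numpy as np
def ray(n,uv):
    p=r.camera_params(n);R=cv2.Rodrigues(np.array(p["rvec"]))[0];t=np.array(p["tvec"]).ravel()
    return -R.T@t, R.T@np.linalg.solve(p["K"],[uv[0],uv[1],1.])
def at(n,uv,z):
    c,d=ray(n,uv); return (c+d*(z-c[2])/d[2])[:2]
E
python3 - <<'E'
from h import *
A=lambda u,v:((u+.5)/6-.5+275,(v+.5)/6-.5+140)
S=lambda u,v:((u+.5)/8-.5+215,(v+.5)/8-.5+120)
c1=at("top",((494-395+.5)/4-.5+110,(180.5)/4-.5+180),.122); c2=at("side",((539-395+.5)/3.3-.5+205,(230.5)/3.3-.5+210),.122)
print("col",c1,c2)
for f,n,P in((A,"top",[(53,57),(292,43),(325,487),(85,502)]),(S,"side",[(75,350),(150,135),(708,238),(643,467)])):
    q=np.array([at(n,f(*p),.01) for p in P]); print(n,q.round(4).tolist(),"cent",q.mean(0))
    d=[np.linalg.norm(q[i]-q[i-1]) for i in range(4)];print(np.round(d,4))
    v=(q[0]+q[1]-q[2]-q[3]); print("yaw",np.degrees(np.arctan2(v[1],v[0])) )
    sc=[((71,71),(272,60),(306,471),(99,486)),((88,335),(165,153),(678,250),(622,441))][n=="side"]
    print("screws",np.mean([at(n,f(*p),.01) for p in sc],0))
print("apex top",at("top",A(207,222),.08),"side",at("side",S(345,160),.08))
print("other cols",at("top",((618-395+.5)/4-.5+110,(40.5)/4-.5+180),.11),at("top",((727-395+.5)/4-.5+110,(188.5)/4-.5+180),.136))
E
```

```text
col [0.47198293 0.27279138] [0.4719404  0.27866568]
top [[0.6862, -0.1294], [0.6908, -0.2478], [0.4722, -0.2538], [0.468, -0.1374]] cent [ 0.57929708 -0.1920957 ]
[0.2183 0.1184 0.2187 0.1166]
yaw 1.8372939843905294
screws [ 0.57928805 -0.19121738]
side [[0.6817, -0.1272], [0.692, -0.2428], [0.4704, -0.2519], [0.4653, -0.1331]] cent [ 0.57734133 -0.188762  ]
[0.2164 0.116  0.2218 0.1189]
yaw 1.9677142168159216
screws [ 0.57957768 -0.18907812]
apex top [ 0.59246326 -0.19007881] side [ 0.59379642 -0.18424907]
other cols [0.56204572 0.19596892] [0.46255611 0.12217183]
```

```bash
cat >> h.py <<'E'
from scipy.spatial.transform import Rotation as Ro
def turn(yaw):
    "rotation vectors from the measured pose to pointing down, jaws (tool y) along yaw or opposite"
    a=np.radians(yaw); R=Ro.from_euler("xyz",r.get_state()["eef_rot"],degrees=True)
    out=[]
    for s in(1,-1):
        y=s*np.array([np.cos(a),np.sin(a),0]);x=np.array([0,0,-1.]);M=Ro.from_matrix(np.c_[x,y,np.cross(x,y)])
        out.append((M*R.inv()).as_rotvec().round(4))
    return R.as_matrix().round(3),out
E
python3 - <<'E'
from h import *
print(turn(1.9)); p=r.camera_params("wrist");print(p)
E
```

```text
(array([[-0.   , -0.238, -0.971],
       [-0.002, -0.971,  0.238],
       [-1.   ,  0.002, -0.   ]]), [array([1.3000e-03, 1.2000e-03, 1.8439e+00]), array([ 1.2000e-03, -1.2000e-03, -1.2977e+00])])
{'K': array([[297.31863964,   0.        , 252.80613175],
       [  0.        , 297.31863964, 196.27359838],
       [  0.        ,   0.        ,   1.        ]]), 'rvec': array([-1.8118915 ,  2.30912283,  0.34695702]), 'tvec': array([ 0.67354137, -0.03718041,  0.39147969])}
```

>>> carry_out --pt "28 -34 12 0 0 -0.13 100" --pt "56 -69 24 0 0 -0.26 100" --pt "85 -103 36 0 0 -0.39 100" --pt "113 -138 48 0 0 -0.52 100" --pt "142 -172 60 0 0 -0.65 100"

```text
time_s: 0.6
tcp_pos: [0.303, 0.4819, 0.251]
eef_rot: [112.4, 90.0, -118.9]
contact_force: [0.8, -0.3, 0.5]
gripper_width: 0.0878
```

>>> carry_out --pt "34 -41 0 0 0 -0.13 100" --pt "68 -83 0 0 0 -0.26 100" --pt "102 -125 0 0 0 -0.39 100" --pt "136 -166 0 0 0 -0.52 100" --pt "170 -208 0 0 0 -0.648 100"

```text
time_s: 1.1
tcp_pos: [0.4613, 0.2883, 0.2507]
eef_rot: [33.3, 90.0, 124.9]
contact_force: [0.5, 0.3, 0.7]
gripper_width: 0.0876
```

>>> carry_out --pt "0 0 0 0 0 0 100" --pt "0 0 0 0 0 0 100"

```text
time_s: 1.3
tcp_pos: [0.4611, 0.2889, 0.2504]
eef_rot: [118.3, 90.0, -150.0]
contact_force: [-0.3, 0.9, -0.3]
gripper_width: 0.0874
```

Run:
```python
from h import *
im=r.capture("wrist");cv2.imwrite("pics/w1.png",im)
s=r.get_state();print(s["tcp_pos"],turn(1.9)[1],s["contact_force"])
p=r.camera_params("wrist");R=cv2.Rodrigues(np.array(p["rvec"]))[0];t=np.array(p["tvec"]).ravel();print(-R.T@t,R)
for q in ([.472,.2755,.122],[.472,.2755,.15]):
    c=R@np.array(q)+t; th=np.arctan2(np.hypot(*c[:2]),c[2]);print(c[:2]/np.hypot(*c[:2])*th*p["K"][0,0]+p["K"][:2,2])
```

```text
[0.46057326 0.28981185 0.25048251] [array([-7.000e-04, -3.000e-04, -3.141e+00]), array([ 0.0002, -0.0005,  0.0006])] [0.27753969 0.64757506 0.93432448]
[0.46289444 0.20903798 0.44433296] [[-9.99468629e-01 -3.25953888e-02 -3.41392161e-05]
 [-3.11512370e-02  9.54877418e-01  2.95362009e-01]
 [-9.59484074e-03  2.95206125e-01 -9.55385411e-01]]
[242.62327688 167.30160727]
[241.70516431 172.84758362]
```

View pics/w1.png

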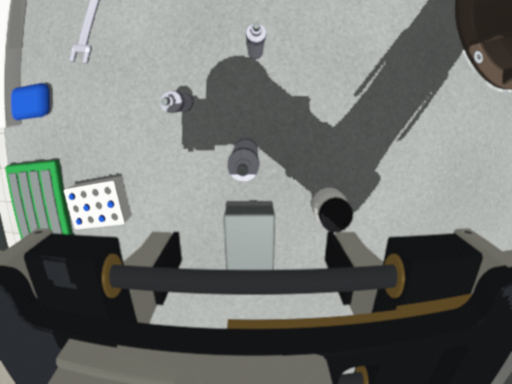

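The wrist view shows the thick column at about (243,165), close to the predicted (242,167–173). I'll crop it for precision.

Run:
```python
import cv2
im=cv2.imread("pics/w1.png")[130:190,210:275]
cv2.imwrite("pics/w1c.png",cv2.resize(im,None,fx=9,fy=9,interpolation=3))
```

```text
(no output)
```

View pics/w1c.png

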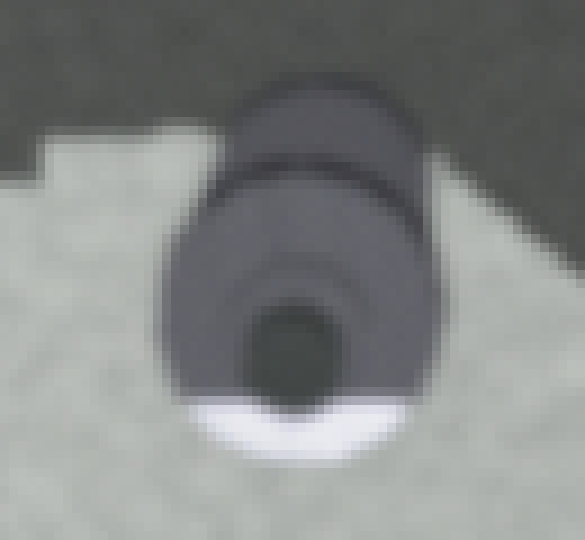

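The column's rim is centred at (243.2,164.9) and the fitting's top at (242.2,169.5). That puts the column at (0.4715, 0.273), which agrees with the top camera. I'll descend to grasp 106 mm up.

>>> carry_out --pt "10.5 -16 -10 0 0 0 100" --pt "10.5 -16 -50 0 0 0 100" --pt "10.5 -16 -90 0 0 0 100" --pt "10.5 -16 -130 0 0 0 100" --pt "10.5 -16 -150 0 0 0 100"

```text
time_s: 1.85
tcp_pos: [0.4685, 0.2741, 0.0973]
eef_rot: [126.5, 89.7, -141.5]
contact_force: [0.1, -1.0, -0.8]
gripper_width: 0.0873
```

>>> carry_out --pt "0 0 -13 0 0 0 100" --pt "0 0 -13 0 0 0 100"

```text
time_s: 2.05
tcp_pos: [0.4698, 0.2745, 0.0863]
eef_rot: [134.3, 89.8, -133.7]
contact_force: [0.4, -1.4, 0.3]
gripper_width: 0.0876
```

Run:
```python
from h import *
im=r.capture("wrist");cv2.imwrite("pics/w2.png",im)
s=r.get_state();print(s["tcp_pos"],turn(1.9)[1][1],s["contact_force"],s["joints"])
```

```text
[0.47070959 0.27491987 0.08773362] [ 0.0007 -0.0003 -0.0018] [0.59761442 0.28733089 1.08159091] [ 5.08967523e+01  1.36879100e+01 -2.37426370e+01  1.36366972e-02
 -5.26109986e+01 -4.89028391e+01]
```

>>> carry_out --pt "0.5 -1.5 0 0 0 0 60" --pt "0.5 -1.5 0 0 0 0 30" --pt "0.5 -1.5 0 0 0 0 30" --pt "0.5 -1.5 0 0 0 0 30" --pt "0.5 -1.5 0 0 0 0 30" --squeeze 20

```text
time_s: 2.6
tcp_pos: [0.4717, 0.2727, 0.0881]
eef_rot: [-40.0, 90.0, 51.8]
contact_force: [-0.3, -0.5, 0.5]
gripper_width: 0.0533
```

>>> carry_out --pt "0 0 0 0 0 0 20" --pt "0 0 0 0 0 0 20" --pt "0 0 0 0 0 0 20" --pt "0 0 0 0 0 0 20" --pt "0 0 0 0 0 0 20" --squeeze 60

```text
time_s: 3.1
tcp_pos: [0.4717, 0.2726, 0.0878]
eef_rot: [-96.6, 90.0, -4.7]
contact_force: [1.1, -0.4, -0.3]
gripper_width: 0.0187
```

The opening is 18.7 mm, too small for a 36 mm column, so I'll look before going further.

Run:
```python
from h import *
im=r.capture("wrist");s=r.get_state();print(s["tcp_pos"],s["gripper_width"],s["contact_force"])
b=cv2.imread("pics/w2.png")
cv2.imwrite("pics/w3.png",np.hstack([cv2.resize(i[90:340,100:410],None,fx=1.28,fy=1.28) for i in(b,im)]))
cv2.imwrite("pics/s3.png",cv2.resize(r.capture("side")[180:340,170:330],None,fx=3.5,fy=3.5,interpolation=3))
```

```text
[0.47171336 0.27269318 0.08781382] 0.017783653629397753 [ 0.60873215 -0.85915731  0.28994934]
```

View pics/w3.png

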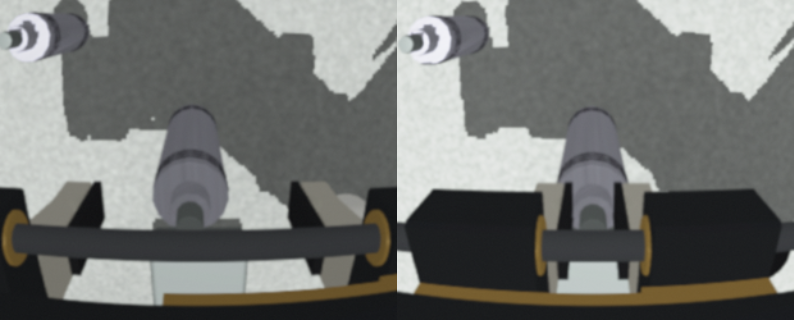

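The fingers have closed with the column's rim apparently showing below and between them, and nothing has been pushed. The side view should settle it.

View pics/s3.png

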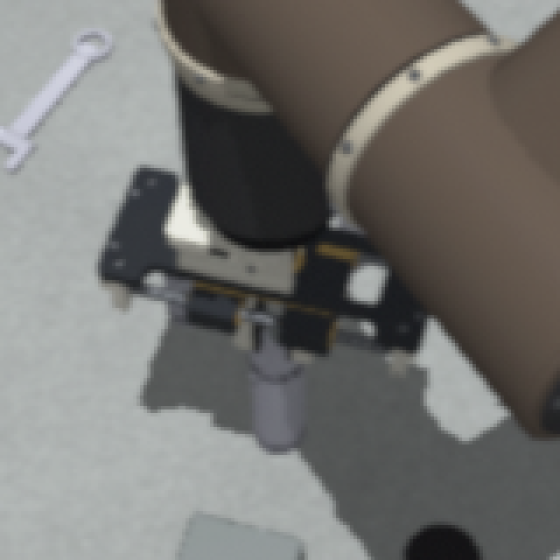

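```bash
cat >> h.py <<'E'
def wp(q):
    p=r.camera_params("wrist");R=cv2.Rodrigues(np.array(p["rvec"]))[0];t=np.array(p["tvec"]).ravel()
    c=R@np.array(q)+t; th=np.arctan2(np.hypot(*c[:2]),c[2]); return c[:2]/np.hypot(*c[:2])*th*p["K"][0,0]+p["K"][:2,2]
def sp(n,q):
    p=r.camera_params(n);return cv2.projectPoints(np.array([q],float),np.array(p["rvec"]),np.array(p["tvec"]),p["K"],None)[0].ravel()
E
python3 - <<'E'
from h import *
f=lambda a:((a-[100,90])*1.28).round(1)
for q in([.4715,.273,.122],[.4715,.273,.15],[.4715,.273-.018,.0],[.4715,.273-.018,.122],[.4717,.273,.088]): print(q,f(wp(q)),((sp("side",q)-[170,180])*3.5).round(1))
E
```

```text
[0.4715, 0.273, 0.122] [195.4 200.8] [277.4 340.3]
[0.4715, 0.273, 0.15] [195.3 232. ] [276.5 318.1]
[0.4715, 0.255, 0.0] [196.4 105.8] [288.8 404.4]
[0.4715, 0.255, 0.122] [196.7 165.2] [286.  316.4]
[0.4717, 0.273, 0.088] [195.1 172.8] [278.2 365.9]
```

The side view shows the fingertips at rim level, about (245–320,350), where the reported TCP height predicts v=366. They look roughly 25–30 mm higher than reported, around the narrow fitting. I'll test by shutting gently: stopping at 18 mm means they're on the fitting.

>>> carry_out --pt "0 0 0 0 0 0 10" --pt "0 0 0 0 0 0 5" --pt "0 0 0 0 0 0 5" --squeeze 5

```text
time_s: 3.5
tcp_pos: [0.4717, 0.2727, 0.0878]
eef_rot: [-61.5, 90.0, 30.4]
contact_force: [0.8, -0.8, 1.3]
gripper_width: 0.0173
```

Run:
```python
from h import *
print(r.get_state()["gripper_width"])
s=cv2.cvtColor(cv2.imread("pics/side0.png"),cv2.COLOR_BGR2GRAY)
print("side col 248 v268..308",s[268:308,247:251].mean(1).round().astype(int).tolist())
for y in(.273,.291,.255):
    for z in(0,.11,.122,.136,.15): print(y,z,sp("side",[.4715,y,z]).round(1))
```

```text
0.017262074520363154
side col 248 v268..308 [129, 128, 119, 113, 112, 105, 86, 73, 86, 114, 123, 96, 87, 109, 141, 150, 147, 130, 93, 67, 62, 70, 80, 82, 81, 82, 82, 82, 81, 81, 81, 81, 81, 81, 81, 81, 81, 81, 77, 66]
0.273 0 [250.3 302. ]
0.273 0.11 [249.4 279.9]
0.273 0.122 [249.3 277.2]
0.273 0.136 [249.1 274.1]
0.273 0.15 [249.  270.9]
0.291 0 [248.  308.7]
0.291 0.11 [246.9 286.8]
0.291 0.122 [246.7 284.2]
0.291 0.136 [246.6 281.1]
0.291 0.15 [246.4 277.9]
0.255 0 [252.5 295.6]
0.255 0.11 [251.8 273.1]
0.255 0.122 [251.7 270.4]
0.255 0.136 [251.6 267.2]
0.255 0.15 [251.5 264. ]
```

It holds at about 17.5 mm, so the pads are on the 18 mm fitting and the real tips sit about 34 mm above the reported height. I'll open, lower by 34 mm in relative terms and close again.

>>> carry_out --pt "0 0 0 0 0 0 100" --pt "0 0 0 0 0 0 100" --pt "0 0 0 0 0 0 100" --pt "0 0 0 0 0 0 100" --pt "0 0 0 0 0 0 100"

```text
time_s: 4.0
tcp_pos: [0.4715, 0.2726, 0.0877]
eef_rot: [110.4, 90.0, -157.8]
contact_force: [-0.1, 0.0, -0.3]
gripper_width: 0.0524
```

>>> carry_out --pt "0 0 -5 0 0 0 100" --pt "0 0 -10 0 0 0 100" --pt "0 0 -14 0 0 0 100" --pt "0 0 -18 0 0 0 100" --pt "0 0 -20 0 0 0 100"

```text
time_s: 4.5
tcp_pos: [0.4714, 0.2724, 0.0671]
eef_rot: [134.1, 90.0, -134.0]
contact_force: [-0.0, -0.5, 0.2]
gripper_width: 0.0864
```

Run:
```python
from h import *
im=r.capture("wrist");s=r.get_state();print(s["tcp_pos"],s["gripper_width"],s["contact_force"],s["moment"])
sd=r.capture("side")
cv2.imwrite("pics/w4.png",np.hstack([cv2.resize(im[90:340,100:410],(480,387)),cv2.resize(sd[225:335,200:290],(317,387),interpolation=3)]))
```

```text
[0.47131058 0.27237072 0.0669881 ] 0.08700374725920497 [-0.04904111 -0.35021284 -0.79991983] [ 0.03856243 -0.01131893 -0.03505441]
```

View pics/w4.png

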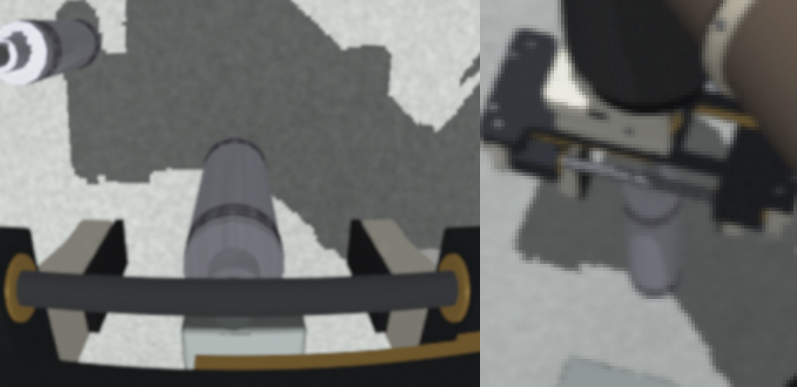

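The wrist view shows the column centred between the open fingers (rim at about (235,240)), with no contact force. I'll lower another 12 mm and close gently.

>>> carry_out --pt "0 0 -3 0 0 0 100" --pt "0 0 -6 0 0 0 100" --pt "0 0 -9 0 0 0 100" --pt "0 0 -11 0 0 0 100" --pt "0 0 -12 0 0 0 100"

```text
time_s: 5.1
tcp_pos: [0.4715, 0.2725, 0.0555]
eef_rot: [136.4, 90.0, -131.7]
contact_force: [0.2, 0.6, -0.6]
gripper_width: 0.0878
```

>>> carry_out --pt "0 0 0 0 0 0 30" --pt "0 0 0 0 0 0 30" --pt "0 0 0 0 0 0 30" --pt "0 0 0 0 0 0 30" --pt "0 0 0 0 0 0 30" --squeeze 10

```text
time_s: 5.6
tcp_pos: [0.4716, 0.2727, 0.0558]
eef_rot: [-38.2, 90.0, 53.7]
contact_force: [-0.6, 0.3, 0.0]
gripper_width: 0.0533
```

>>> carry_out --pt "0 0 0 0 0 0 30" --pt "0 0 0 0 0 0 30" --pt "0 0 0 0 0 0 30"

```text
time_s: 5.9
tcp_pos: [0.4717, 0.2727, 0.0558]
eef_rot: [-59.5, 90.0, 32.4]
contact_force: [0.7, -0.6, -0.8]
gripper_width: 0.0362
```

The opening is 36.2 mm, so it's on the body. I'll grip firmly, lift high enough to clear the 150 mm slim column on the way, and carry to the plate front.

>>> carry_out --pt "0 0 0 0 0 0 28" --pt "0 0 0 0 0 0 28" --pt "0 0 8 0 0 0 28" --pt "0 0 30 0 0 0 28" --pt "0 0 60 0 0 0 28" --squeeze 60

```text
time_s: 6.4
tcp_pos: [0.4701, 0.2713, 0.1149]
eef_rot: [129.2, 89.7, -138.9]
contact_force: [1.3, -0.3, -3.9]
gripper_width: 0.0352
```

>>> carry_out --pt "0 0 35 0 0 0 28" --pt "0 0 70 0 0 0 28" --pt "0 -10 100 0 0 0 28" --pt "2 -40 115 0 0 0 28" --pt "4 -80 115 0 0 0 28"

```text
time_s: 6.9
tcp_pos: [0.4763, 0.1933, 0.2334]
eef_rot: [-51.3, 89.8, 40.7]
contact_force: [0.3, -0.4, -4.3]
gripper_width: 0.0351
```

>>> carry_out --pt "2 -40 0 0 0 0 28" --pt "5 -80 0 0 0 0 28" --pt "7 -120 0 0 0 0 28" --pt "10 -160 0 0 0 0 28" --pt "12 -200 0 0 0 0 28"

```text
time_s: 7.4
tcp_pos: [0.4866, -0.009, 0.2308]
eef_rot: [65.1, 90.0, 157.0]
contact_force: [0.9, -0.5, -3.7]
gripper_width: 0.0348
```

>>> carry_out --pt "2 -40 0 0 0 0 28" --pt "5 -80 0 0 0 0 28" --pt "7 -120 0 0 0 0 28" --pt "9 -150 0 0 0 0 28" --pt "11 -180 0 0 0 0 28"

```text
time_s: 7.9
tcp_pos: [0.4976, -0.1887, 0.2305]
eef_rot: [59.9, 89.9, 151.7]
contact_force: [0.9, -0.2, -4.2]
gripper_width: 0.0353
```

>>> carry_out --pt "0 0 0 0 0 0 28" --pt "0 0 0 0 0 0 28"

```text
time_s: 8.1
tcp_pos: [0.4977, -0.1878, 0.2303]
eef_rot: [65.4, 89.9, 157.2]
contact_force: [-0.2, 0.3, -5.0]
gripper_width: 0.0351
```

Run:
```python
from h import *
s=r.get_state();print(s["tcp_pos"],s["gripper_width"],s["contact_force"],turn(1.9)[1][1],s["joints"].round(1))
```

```text
[ 0.49769758 -0.18782391  0.23028135] 0.035060735584114475 [-0.15278322  0.32094698 -4.98501691] [-0.0007 -0.0016  0.0022] [  0.4   5.7 -13.6  -0.  -70.8   1.4]
```

>>> carry_out --pt "1 -6 -35 0 0 0 28" --pt "1 -6 -70 0 0 0 28" --pt "1 -6 -105 0 0 0 28" --pt "1 -6 -135 0 0 0 28" --pt "1 -6 -150 0 0 0 28"

```text
time_s: 8.6
tcp_pos: [0.4975, -0.192, 0.0781]
eef_rot: [75.6, 89.8, 167.5]
contact_force: [0.4, -0.4, -3.5]
gripper_width: 0.0349
```

>>> carry_out --pt "0 0 0 0 0 0 28" --pt "0 0 0 0 0 0 28"

```text
time_s: 8.8
tcp_pos: [0.5, -0.1928, 0.0814]
eef_rot: [-156.4, 90.0, -64.4]
contact_force: [0.9, -1.2, -3.3]
gripper_width: 0.0352
```

Run:
```python
from h import *
im=r.capture("wrist");cv2.imwrite("pics/w5.png",im);sd=r.capture("side");cv2.imwrite("pics/s5.png",sd)
s=r.get_state();print(s["tcp_pos"],s["gripper_width"],s["contact_force"])
cv2.imwrite("pics/c5.png",np.hstack([cv2.resize(im[90:340,80:400],(448,350)),cv2.resize(sd[105:195,205:295],(350,350),interpolation=3)]))
```

```text
[ 0.50071269 -0.19307155  0.08222826] 0.034938478865275575 [ 0.41915733 -0.51023237 -3.97044174]
```

View pics/c5.png

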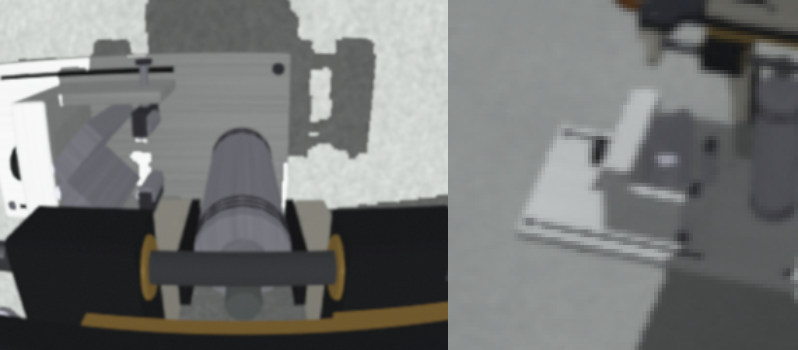

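The wrist view shows the column upright in the grip with rim at (240,225) in the crop. The rollers are at about (147,120) and (150,190), and the plate's front screw is at (279,69). I'll check the centre line from these.

Run:
```python
from h import *
p=r.camera_params("wrist");R=cv2.Rodrigues(np.array(p["rvec"]))[0];t=np.array(p["tvec"]).ravel();K=p["K"]
def wat(uc,vc,z):
    u=80+(uc+.5)/1.4-.5;v=90+(vc+.5)/1.4-.5
    d=np.array([u-K[0,2],v-K[1,2]]);rr=np.hypot(*d);th=rr/K[0,0]
    w=R.T@np.array([*(d/rr*np.sin(th)),np.cos(th)]);c=-R.T@t;return (c+w*(z-c[2])/w[2]).round(4)
print("cam",-R.T@t)
print("screw wrist",wat(279,69,.01))
A=lambda u,v:((u+.5)/6-.5+275,(v+.5)/6-.5+140)
for q in((306,471),(99,486)): print("screw top",at("top",A(*q),.01))
S=lambda u,v:((u+.5)/8-.5+215,(v+.5)/8-.5+120)
for q in((678,250),(622,441)): print("screw side",at("side",S(*q),.01))
print("col base near edge @z.016",wat(242,129,.016),"plate front corner",wat(291,54,.01),"plate y- edge",wat(200,57,.01))
for z in(.04,.052): print("rollers top z",z,wat(153,107,z),wat(153,180,z))
for q in((152,302),(250,305)): print("top rollers",at("top",A(*q),.052))
for q in((458,170),(405,345)): print("side rollers",at("side",S(*q),.052))
```

```text
cam [ 0.5026032  -0.27382377  0.27611278]
screw wrist [ 0.4788 -0.246   0.01  ]
screw top [ 0.48012274 -0.24497092]
screw top [ 0.47551625 -0.14439013]
screw side [ 0.47975777 -0.2424705 ]
screw side [ 0.47577609 -0.14299388]
col base near edge @z.016 [ 0.5011 -0.207   0.016 ] plate front corner [ 0.4716 -0.2561  0.01  ] plate y- edge [ 0.5295 -0.2521  0.01  ]
rollers top z 0.04 [ 0.5539 -0.2248  0.04  ] [ 0.5552 -0.1789  0.04  ]
rollers top z 0.052 [ 0.5513 -0.2273  0.052 ] [ 0.5526 -0.1837  0.052 ]
top rollers [ 0.55934807 -0.1674144 ]
top rollers [ 0.55684202 -0.21343581]
side rollers [ 0.56061036 -0.21846771]
side rollers [ 0.55421881 -0.12832301]
```

>>> carry_out --pt "0 -2 -4 0 0 0 28" --pt "0 -2 -8 0 0 0 28" --pt "0 -2 -11 0 0 0 28" --pt "0 -2 -13 0 0 0 28" --pt "0 -2 -14 0 0 0 28"

```text
time_s: 9.4
tcp_pos: [0.4994, -0.1954, 0.0664]
eef_rot: [85.8, 90.0, 177.7]
contact_force: [-0.5, -0.1, -3.3]
gripper_width: 0.0351
```

>>> carry_out --pt "0 0 0 0 0 0 28" --pt "0 0 -0.5 0 0 0 28" --pt "0 0 -1 0 0 0 28" --pt "0 0 -1 0 0 0 28"

```text
time_s: 9.8
tcp_pos: [0.4997, -0.1954, 0.0658]
eef_rot: [-105.8, 90.0, -13.9]
contact_force: [1.3, 0.8, -4.1]
gripper_width: 0.0351
```

>>> carry_out --pt "0 0 -0.5 0 0 0 28" --pt "0 0 -0.5 0 0 0 28"

```text
time_s: 10.0
tcp_pos: [0.4998, -0.1955, 0.0658]
eef_rot: [-122.0, 90.0, -30.1]
contact_force: [-0.7, 0.5, 1.9]
gripper_width: 0.0352
```

>>> carry_out --pt "0 0 -0.5 0 0 0 28" --pt "0 0 -0.5 0 0 0 28"

```text
time_s: 10.2
tcp_pos: [0.5, -0.1957, 0.0657]
eef_rot: [-127.0, 89.9, -35.1]
contact_force: [-2.7, 1.2, 6.8]
gripper_width: 0.0349
```

>>> carry_out --pt "0 0 -0.5 0 0 0 28" --pt "0 0 -0.5 0 0 0 28"

```text
time_s: 10.4
tcp_pos: [0.5001, -0.1957, 0.0657]
eef_rot: [-128.3, 89.9, -36.4]
contact_force: [-3.6, 1.0, 9.4]
gripper_width: 0.0352
```

The column met the plate at the expected height. I'll open slightly so it stands by itself and squares up, then regrip.

>>> carry_out --pt "0 0 0.8 0 0 0 41" --pt "0 0 0.8 0 0 0 44" --pt "0 0 0.8 0 0 0 44" --pt "0 0 0.8 0 0 0 44" --squeeze 10

```text
time_s: 10.8
tcp_pos: [0.4997, -0.1953, 0.065]
eef_rot: [-78.0, 90.0, 13.9]
contact_force: [0.5, 0.7, 0.3]
gripper_width: 0.0385
```

>>> carry_out --pt "0 0 0 0 0 0 36" --pt "0 0 0 0 0 0 28" --pt "0 0 0 0 0 0 28" --pt "0 0 0 0 0 0 28"

```text
time_s: 11.2
tcp_pos: [0.4996, -0.1953, 0.065]
eef_rot: [-65.5, 90.0, 26.4]
contact_force: [0.7, 0.3, -1.9]
gripper_width: 0.0356
```

>>> carry_out --pt "0 0 -0.3 0 0 0 28" --pt "0 0 -0.3 0 0 0 28" --pt "0 0 -0.3 0 0 0 28" --squeeze 60

```text
time_s: 11.5
tcp_pos: [0.4997, -0.1954, 0.0649]
eef_rot: [-114.8, 90.0, -22.9]
contact_force: [0.1, 0.7, 1.4]
gripper_width: 0.0354
```

Run:
```python
from h import *
s=r.get_state();print(s["tcp_pos"],s["gripper_width"],s["contact_force"],s["moment"],turn(2.1)[1][1])
```

```text
[ 0.499677   -0.19541066  0.0649332 ] 0.03537462024411637 [0.0564188  0.70111354 1.37882369] [ 0.17499667 -0.01424199  0.02024158] [0.0001 0.0002 0.0035]
```

>>> carry_out --pt "2 0.1 0 0 0 0 28" --pt "4 0.1 0 0 0 0 28" --pt "6 0.2 0 0 0 0 28" --pt "8 0.3 0 0 0 0 28" --pt "10 0.4 0 0 0 0 28"

```text
time_s: 12.0
tcp_pos: [0.5095, -0.1951, 0.0649]
eef_rot: [108.0, 90.0, -160.1]
contact_force: [-2.6, -0.7, 5.1]
gripper_width: 0.0355
```

>>> carry_out --pt "2 0.1 0 0 0 0 28" --pt "4 0.1 0 0 0 0 28" --pt "6 0.2 0 0 0 0 28" --pt "8 0.3 0 0 0 0 28" --pt "10 0.4 0 0 0 0 28"

```text
time_s: 12.5
tcp_pos: [0.5195, -0.1947, 0.0649]
eef_rot: [108.8, 90.0, -159.3]
contact_force: [-3.0, 0.9, 5.2]
gripper_width: 0.0351
```

>>> carry_out --pt "1.5 0.1 0 0 0 0 28" --pt "3 0.1 0 0 0 0 28" --pt "4.5 0.2 0 0 0 0 28" --pt "6 0.2 0 0 0 0 28" --pt "7.5 0.3 0 0 0 0 28"

```text
time_s: 13.0
tcp_pos: [0.527, -0.1945, 0.0649]
eef_rot: [114.0, 90.0, -154.1]
contact_force: [-2.1, -0.1, 4.5]
gripper_width: 0.0349
```

>>> carry_out --pt "1.5 0.1 0 0 0 0 28" --pt "3 0.1 0 0 0 0 28" --pt "4.5 0.2 0 0 0 0 28" --pt "6 0.2 0 0 0 0 28" --pt "7.5 0.3 0 0 0 0 28"

```text
time_s: 13.5
tcp_pos: [0.5345, -0.1941, 0.0649]
eef_rot: [110.9, 90.0, -157.2]
contact_force: [-1.5, 0.1, 5.5]
gripper_width: 0.0347
```

>>> carry_out --pt "1.2 0 0 0 0 0 28" --pt "2.4 0.1 0 0 0 0 28" --pt "3.6 0.1 0 0 0 0 28" --pt "4.8 0.2 0 0 0 0 28" --pt "6 0.2 0 0 0 0 28"

```text
time_s: 14.0
tcp_pos: [0.5404, -0.1939, 0.0649]
eef_rot: [108.4, 90.0, -159.7]
contact_force: [-3.6, -0.2, 5.9]
gripper_width: 0.0353
```

>>> carry_out --pt "1 0 0 0 0 0 28" --pt "2 0.1 0 0 0 0 28" --pt "3 0.1 0 0 0 0 28" --pt "4 0.2 0 0 0 0 28"

```text
time_s: 14.4
tcp_pos: [0.5443, -0.1937, 0.0649]
eef_rot: [102.3, 89.9, -165.8]
contact_force: [-5.1, 0.3, 7.7]
gripper_width: 0.0349
```

>>> carry_out --pt "1 0 0 0 0 0 28" --pt "2 0.1 0 0 0 0 28" --pt "3 0.1 0 0 0 0 28"

```text
time_s: 14.7
tcp_pos: [0.5456, -0.1934, 0.0649]
eef_rot: [85.5, 89.8, 177.3]
contact_force: [-9.4, 2.8, 13.4]
gripper_width: 0.0354
```

>>> carry_out --pt "1 0 0 0 0 0 28" --pt "2 0.1 0 0 0 0 28" --pt "3 0.1 0 0 0 0 28"

```text
time_s: 15.0
tcp_pos: [0.5465, -0.1936, 0.0649]
eef_rot: [88.5, 89.6, -179.6]
contact_force: [-13.9, 1.4, 19.0]
gripper_width: 0.0351
```

>>> carry_out --pt "0.7 0 0.2 0 0 0 28" --pt "1.4 0 0.3 0 0 0 28" --pt "2 0.1 0.4 0 0 0 28"

```text
time_s: 15.3
tcp_pos: [0.5478, -0.1936, 0.065]
eef_rot: [88.1, 89.5, -180.0]
contact_force: [-13.7, 1.0, 13.9]
gripper_width: 0.0352
```

Run:
```python
from h import *
s=r.get_state();print(s["tcp_pos"],s["contact_force"],s["moment"],turn(2.1)[1][1])
```

```text
[ 0.5478258  -0.19361099  0.06495128] [-13.73549848   1.01593067  13.94231476] [ 0.36793512  5.87124947 -0.04967963] [ 0.     -0.0085  0.0042]
```

>>> carry_out --pt "0.7 0 0 0 0 0 28" --pt "1.4 0 0 0 0 0 28" --pt "2 0.1 0 0 0 0 28"

```text
time_s: 15.6
tcp_pos: [0.5502, -0.1936, 0.065]
eef_rot: [89.2, 89.6, -179.0]
contact_force: [-11.9, 0.4, 14.3]
gripper_width: 0.0349
```

>>> carry_out --pt "0.7 0 0 0 0 0 28" --pt "1.4 0 0 0 0 0 28" --pt "2 0.1 0 0 0 0 28"

```text
time_s: 15.9
tcp_pos: [0.553, -0.1935, 0.0649]
eef_rot: [89.2, 89.6, -179.0]
contact_force: [-10.5, 0.3, 12.1]
gripper_width: 0.0352
```

>>> carry_out --pt "0.7 0 0 0 0 0 28" --pt "1.4 0 0 0 0 0 28" --pt "2 0.1 0 0 0 0 28"

```text
time_s: 16.2
tcp_pos: [0.5561, -0.1932, 0.0649]
eef_rot: [88.9, 89.7, -179.2]
contact_force: [-6.5, 0.6, 8.3]
gripper_width: 0.035
```

>>> carry_out --pt "0.6 0 0 0 0 0 28" --pt "1.2 0 0 0 0 0 28" --pt "1.8 0.1 0 0 0 0 28"

```text
time_s: 16.5
tcp_pos: [0.5589, -0.193, 0.0649]
eef_rot: [88.1, 89.8, 179.9]
contact_force: [-4.9, -0.5, 6.0]
gripper_width: 0.0348
```

>>> carry_out --pt "0.4 0 0.2 0 0 0 28" --pt "0.8 0 0.3 0 0 0 28" --pt "1.2 0 0.3 0 0 0 28" --pt "1.6 0.1 0.3 0 0 0 28" --squeeze 12

```text
time_s: 16.9
tcp_pos: [0.562, -0.1926, 0.065]
eef_rot: [28.2, 90.0, 120.1]
contact_force: [-1.5, 0.1, -2.5]
gripper_width: 0.0358
```

>>> carry_out --pt "0.4 0 0 0 0 0 28" --pt "0.8 0 0 0 0 0 28" --pt "1.2 0 0 0 0 0 28"

```text
time_s: 17.2
tcp_pos: [0.5634, -0.1926, 0.0651]
eef_rot: [-23.0, 90.0, 68.9]
contact_force: [0.6, -0.4, -5.4]
gripper_width: 0.0355
```

>>> carry_out --pt "0.4 0 -0.2 0 0 0 28" --pt "0.8 0 -0.4 0 0 0 28" --pt "1 0 -0.4 0 0 0 28"

```text
time_s: 17.5
tcp_pos: [0.5645, -0.1927, 0.0651]
eef_rot: [-91.1, 90.0, 0.8]
contact_force: [1.2, 0.8, -4.6]
gripper_width: 0.0359
```

>>> carry_out --pt "0.3 0 0 0 0 0 28" --pt "0.6 0 0 0 0 0 28" --pt "0.8 0 0 0 0 0 28"

```text
time_s: 17.8
tcp_pos: [0.5652, -0.1928, 0.0652]
eef_rot: [-96.2, 90.0, -4.3]
contact_force: [-0.6, 0.3, -3.1]
gripper_width: 0.0358
```

>>> carry_out --pt "0.3 0 -0.2 0 0 0 28" --pt "0.6 0 -0.3 0 0 0 28" --pt "0.8 0 -0.3 0 0 0 28"

```text
time_s: 18.1
tcp_pos: [0.5662, -0.1928, 0.065]
eef_rot: [-100.5, 90.0, -8.6]
contact_force: [1.1, -0.2, -3.5]
gripper_width: 0.0355
```

>>> carry_out --pt "0.2 0 0 0 0 0 28" --pt "0.4 0 0 0 0 0 28" --pt "0.5 0 0 0 0 0 28"

```text
time_s: 18.4
tcp_pos: [0.5665, -0.1928, 0.0649]
eef_rot: [-104.0, 90.0, -12.1]
contact_force: [1.7, 1.3, -2.8]
gripper_width: 0.0355
```

>>> carry_out --pt "0.3 0 0 0 0 0 28" --pt "0.5 0 0 0 0 0 28" --pt "0.5 0 0 0 0 0 28"

```text
time_s: 18.7
tcp_pos: [0.5668, -0.1928, 0.0649]
eef_rot: [-118.1, 90.0, -26.3]
contact_force: [0.4, 0.5, -0.9]
gripper_width: 0.0358
```

>>> carry_out --pt "0.3 0 -0.1 0 0 0 28" --pt "0.5 0 -0.2 0 0 0 28" --pt "0.5 0 -0.2 0 0 0 28"

```text
time_s: 19.0
tcp_pos: [0.5675, -0.1929, 0.0649]
eef_rot: [-112.6, 90.0, -20.7]
contact_force: [0.6, 0.9, 1.4]
gripper_width: 0.0352
```

>>> carry_out --pt "0.3 0 0 0 0 0 28" --pt "0.5 0 0 0 0 0 28" --pt "0.5 0 0 0 0 0 28"

```text
time_s: 19.3
tcp_pos: [0.568, -0.1928, 0.0648]
eef_rot: [-113.5, 90.0, -21.6]
contact_force: [-0.0, 1.1, 3.7]
gripper_width: 0.0357
```

>>> carry_out --pt "0.3 0 0.1 0 0 0 28" --pt "0.6 0 0.1 0 0 0 28" --pt "0.6 0 0.1 0 0 0 28"

```text
time_s: 19.6
tcp_pos: [0.5686, -0.1928, 0.0649]
eef_rot: [-111.0, 90.0, -19.1]
contact_force: [-1.0, 0.5, 4.6]
gripper_width: 0.036
```

>>> carry_out --pt "0.3 0 0 0 0 0 28" --pt "0.6 0 0 0 0 0 28" --pt "0.6 0 0 0 0 0 28"

```text
time_s: 19.9
tcp_pos: [0.5686, -0.1928, 0.0648]
eef_rot: [92.8, 90.0, -175.4]
contact_force: [-1.2, 0.9, 6.8]
gripper_width: 0.036
```

>>> carry_out --pt "0.2 0 0.2 0 0 0 28" --pt "0.4 0 0.2 0 0 0 28" --pt "0.4 0 0.2 0 0 0 28"

```text
time_s: 20.2
tcp_pos: [0.5687, -0.1928, 0.0648]
eef_rot: [85.2, 89.9, 177.1]
contact_force: [-3.1, 0.1, 6.7]
gripper_width: 0.0358
```

Run:
```python
from h import *
s=r.get_state();print(s["tcp_pos"],s["contact_force"],s["moment"],turn(2.1)[1][1])
```

```text
[ 0.56865437 -0.19278277  0.06484773] [-3.08983399  0.06333779  6.69193215] [0.5151383  0.95646592 0.0031105 ] [-0.0001 -0.0012  0.0038]
```

>>> carry_out --pt "0.3 0 0.2 0 0 0 28" --pt "0.6 0 0.2 0 0 0 28" --pt "0.6 0 0.2 0 0 0 28"

```text
time_s: 20.5
tcp_pos: [0.5688, -0.1927, 0.0649]
eef_rot: [82.3, 89.9, 174.2]
contact_force: [-3.2, 1.0, 6.0]
gripper_width: 0.0357
```

>>> carry_out --pt "0.3 0 0.2 0 0 0 28" --pt "0.5 0 0.2 0 0 0 28" --pt "0.5 0 0.2 0 0 0 28"

```text
time_s: 20.8
tcp_pos: [0.5688, -0.1926, 0.0649]
eef_rot: [79.7, 89.8, 171.6]
contact_force: [-5.2, 1.8, 6.0]
gripper_width: 0.0357
```

>>> carry_out --pt "0.2 0.2 0.2 0 0 0 28" --pt "0.4 0.4 0.3 0 0 0 28" --pt "0.4 0.4 0.3 0 0 0 28" --pt "0.4 0.4 0.3 0 0 0 28" --squeeze 8

```text
time_s: 21.2
tcp_pos: [0.5692, -0.1922, 0.0649]
eef_rot: [79.5, 89.8, 171.3]
contact_force: [-5.7, 1.9, 4.4]
gripper_width: 0.0357
```

Run:
```python
from h import *
im=r.capture("wrist");sd=r.capture("side");s=r.get_state();print(s["tcp_pos"],s["contact_force"],s["moment"],turn(2.1)[1][1],s["gripper_width"])
cv2.imwrite("pics/c6.png",np.hstack([cv2.resize(im[90:340,80:400],(448,350)),cv2.resize(sd[105:195,205:295],(350,350),interpolation=3)]))
```

```text
[ 0.56925916 -0.19221538  0.06489243] [-4.88939007  2.06569111  4.79657526] [ 0.66467025  1.94383287 -0.04190903] [-0.0005 -0.003   0.0041] 0.03568587191299632
```

View pics/c6.png

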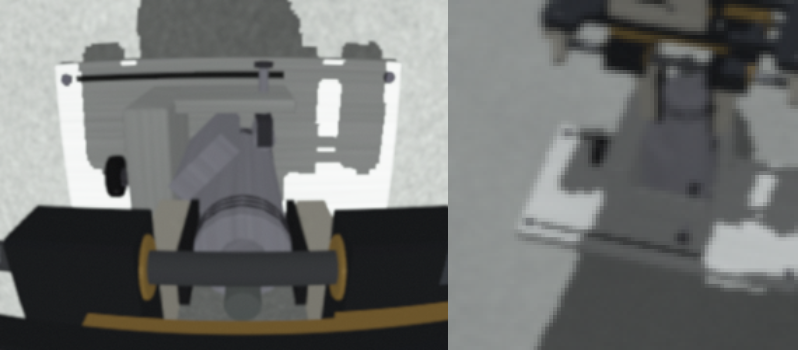

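The column is past the roller (264,130 in the crop). However, the last 0.4 mm in +y let it slide 0.4 mm further in x, and fy is about +2 N, so it probably bears on the −y face only. I'll ease toward +y until it is stopped both ways.

>>> carry_out --pt "0 0.3 0 0 0 0 28" --pt "0 0.6 0 0 0 0 28" --pt "0 0.6 0 0 0 0 28"

```text
time_s: 21.6
tcp_pos: [0.5693, -0.1921, 0.0649]
eef_rot: [91.0, 89.8, -177.1]
contact_force: [-4.9, -2.3, 3.6]
gripper_width: 0.0359
```

>>> carry_out --pt "0 0.3 0 0 0 0 28" --pt "0 0.6 0 0 0 0 28" --pt "0 0.6 0 0 0 0 28"

```text
time_s: 21.9
tcp_pos: [0.5693, -0.192, 0.0649]
eef_rot: [102.2, 89.8, -165.9]
contact_force: [-5.2, -4.1, 2.3]
gripper_width: 0.0356
```

Now y is stopped too (fy went from +2 to −4 N with no motion), so it's on both faces. I'll centre the lateral load, press to 5–6 N and let go.

>>> carry_out --pt "0 -0.3 0 0 0 0 28" --pt "0.1 -0.7 0 0 0 0 28" --pt "0.2 -0.7 0 0 0 0 28"

```text
time_s: 22.2
tcp_pos: [0.5693, -0.1921, 0.0649]
eef_rot: [86.5, 89.8, 178.4]
contact_force: [-5.7, 0.4, 3.5]
gripper_width: 0.0358
```

>>> carry_out --pt "0 0 0 0 0 0 28" --pt "0 0 0 0 0 0 28" --squeeze 4

```text
time_s: 22.4
tcp_pos: [0.5693, -0.1921, 0.0649]
eef_rot: [87.3, 89.8, 179.1]
contact_force: [-4.7, -0.5, 3.2]
gripper_width: 0.0361
```

>>> carry_out --pt "0 0 0 0 0 0 50" --pt "0 0 0 0 0 0 70" --pt "-0.5 0 0 0 0 0 80" --pt "-1 0 0 0 0 0 80" --pt "-1.5 0 0 0 0 0 80"

```text
time_s: 22.9
tcp_pos: [0.5697, -0.1918, 0.0655]
eef_rot: [-91.1, 90.0, 0.8]
contact_force: [0.3, 0.2, -0.1]
gripper_width: 0.0679
```

Run:
```python
from h import *
s=r.get_state();print(s["tcp_pos"],s["contact_force"],s["moment"],s["gripper_width"])
```

```text
[ 0.56973287 -0.1918226   0.06551352] [ 0.27347655  0.18175695 -0.08237045] [ 0.10376968 -0.04614307  0.00459766] 0.06792340671535961
```

Free of contact. I'll rise straight up and check the column in the top view.

>>> carry_out --pt "0 0 5 0 0 0 80" --pt "0 0 20 0 0 0 80" --pt "0 0 50 0 0 0 80" --pt "0 0 90 0 0 0 80" --pt "0 0 130 0 0 0 80"

```text
time_s: 23.4
tcp_pos: [0.5692, -0.1919, 0.1972]
eef_rot: [102.1, 90.0, -166.0]
contact_force: [1.0, 0.3, -0.4]
gripper_width: 0.0703
```

>>> carry_out --pt "-30 30 10 0 0 0 80" --pt "-40 70 20 0 0 0 80" --pt "-50 110 20 0 0 0 80" --pt "-55 150 20 0 0 0 80" --pt "-60 190 20 0 0 0 80"

```text
time_s: 23.9
tcp_pos: [0.5091, -0.0004, 0.2165]
eef_rot: [-70.7, 89.9, 21.2]
contact_force: [1.3, 0.4, 0.0]
gripper_width: 0.0699
```

>>> carry_out --pt "0 40 0 0 0 0 80" --pt "0 80 0 0 0 0 80" --pt "0 80 0 0 0 0 80"

```text
time_s: 24.2
tcp_pos: [0.5098, 0.0818, 0.2162]
eef_rot: [-53.7, 89.9, 38.4]
contact_force: [-0.1, -0.6, -0.2]
gripper_width: 0.0701
```

Run:
```python
from h import *
t=r.capture("top");sd=r.capture("side");s=r.get_state();print(s["time_s"],s["tcp_pos"],s["contact_force"])
cv2.imwrite("pics/t7.png",t)
cv2.imwrite("pics/c7.png",np.hstack([cv2.resize(t[140:235,265:350],(450,503),interpolation=3),cv2.resize(sd[100:190,225:285],(335,503),interpolation=3)]))
for n in("top","side"):print(n,[sp(n,[.5693,-.1921,z]).round(1) for z in(.132,.16,.01)])
```

```text
24.3 [0.50946275 0.07899931 0.21591129] [-0.66652701 -0.11950091 -0.79303835]
top [array([313.5, 182.4]), array([315.4, 180.9]), array([306.2, 188. ])]
side [array([266.7, 126.2]), array([266.8, 118.8]), array([266.4, 156.1])]
```

View pics/c7.png

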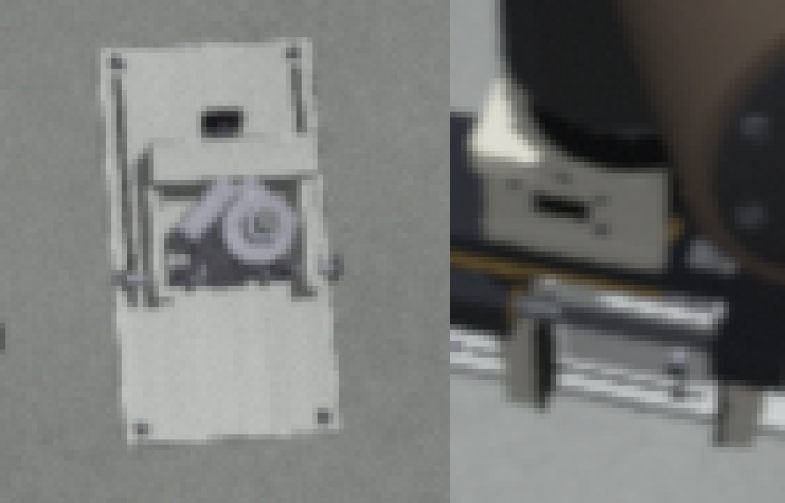

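The top view shows the column upright in the V. Its rim is centred at (313.5,182.2) px, against (313.5,182.4) predicted for an upright column at the felt seat, so I'm handing in.

```bash
python3 -c "
from plant import r
print(r.close_job())"
```

```text
the job is handed in; nothing more can be done
None
```

The thickest column is standing in the V-block, past both rollers, and the robot has let go and moved clear. I handed the job in at about 24 s. I stood it on the plate's bare front, let go briefly so it squared up, then regripped and slid it in.

**Seating**
- The push peaked at about 14 N at the wrist, which includes a few newtons of plate friction, then fell to about zero.
- The column first bore on only one face. I eased it 0.4 mm sideways until it was stopped in x and in both y directions.
- I pressed it home with about 5 N and almost no sideways force, at x = 0.569, y = −0.192. From the wrist readings I estimate neither face took more than about 9–10 N; the faces themselves were not measured.

**Last checks**
- After release the wrist force was about zero.
- In the final top view the rim's centre was within 0.2 pixels of where an upright column at that seat should appear.
- The arm blocked the final side view, so the top camera is the only visual confirmation.

**What disagreed**
- On the first grasp the fingertips were about 30 mm higher than the reported tool position. They closed on the 18 mm fitting, so I opened them, lowered by feel, and regripped the 36 mm body. The column did not move visibly.
- The side camera put the column about 6 mm off in y from the top and wrist cameras, so I relied on those two and on contact.

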